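# Fit the felt polishing wheel onto its keyed spindle

### The arm

A 6-joint arm with a two-finger parallel gripper is mounted at the origin on the work surface. World frame = base frame: x ahead of the robot, y to its left, z up, the work surface at z = 0. Lengths are in m, angles in rad, forces in N, time in s.
With the tool pointing down it reaches from about 0.225 to 0.725 m from the base axis. Payload 3.1 kg.
Tool frame: the origin (TCP) lies on the centre line of the jaws, within the pads' length; the fingertips stand 17 mm ahead of it and the grasp point (between the pads) lies 2 mm behind it; z points along the fingers, y is the line along which they close (so a half turn about z gives the same grasp; the last joint's range is limited). The gripper opens to 85 mm and grips with 20 to 120 N. Pads are 22 mm wide; open, the fingers measure 114 mm over their backs; the gripper's body (76 mm by 85 mm) begins 54 mm behind the grasp point. The pads swing forward as they close: fully open they stand 13 mm farther back than shut.
Start: joints at [1.016, 0.048, 0.099, 1.622, 0, 1.443], TCP at [0.217, 0.478, 0.248] pointing down, gripper open.
Joint ranges: [-2.91, 2.91], [-0.99, 1.94], [-1.21, 1.42], [-2.12, 2.29], [-1.49, 1.47], [-3.14, 3.14]. Speed limits (rad/s): [2.79, 2.79, 3.14, 3.14, 3.14, 3.14].

### API

Orientations are given as a unit quaternion [x, y, z, w].
In Python, from rig import r gives the robot as it stands. The module is installed in compiled form; this text tells all that it offers. Calls block until the motion is done:
- r.reach(position, orientation): joint-space move of the TCP to a pose.
- r.movel(position, ori=None, v=0.15, max_force=None): straight line of the TCP; ori=None keeps the orientation; v is the mean speed in m/s. With max_force (N) it stops when the force on the tool has changed by that much, and returns True; else False.
- r.set_joints(angles): joint-space move.
- r.command_gripper(opening): finger opening in m; the grip force is fixed at half the most; returns when the fingers have stopped.
- r.dwell(seconds).
- r.solve_ik(position, orientation): joint angles nearest the present ones, or None.
- r.get_obs(): the state.
- r.read_camera(name): name is "side" or "top" or "wrist"; returns (picture, depth): 480x640x3 uint8, red, green, blue; 480x640 float32, m along the optical axis (not along the pixel's ray), 0 where there is no reading.
- r.camera_model(name): a dict with "mtx" (3x3 intrinsics, pixels), "rvec" (rotation vector, rad) and "tvec" (3), from world to camera coordinates, as OpenCV has them. Camera axes: x right, y down, z forward; pixel columns grow to the right and rows downward; lengths in m; the calibration is good to about 2 mm. The wrist camera is an equidistant fisheye: a pixel r from the principal point sees the ray r / f radians off the axis. A picture is of the moment at which its call begins: read the wrist's pose just before it. camera_model takes no time and is no camera call; for the wrist camera it gives the pose at the moment of the call.
A pose or a line that the arm cannot do raises r.IKError and nothing moves.
- r.job_done(): hands the job in; it is judged then, once.
Trained networks look in the newest picture that a camera, given by its name, has taken for a name from the list of things; names that differ only in an ending like _2 or _b are one class to them, and where a whole thing is asked for, a point or a joint stands for the part that bears it (a point fixed in the world has none). Each returns a list of dicts, best first, with "conf" (0 to 1); they miss things now and then, are a little off and sometimes report something else, mostly with a low value. They report only what shows in the picture. A call takes as long as a camera call. They do not tell look-alikes from the thing itself.
- r.search_frame(camera, target): "extent" ([left, top, right, bottom] in pixels, round what is visible of it).
The state is a dict: "time": time; "qpos": joint angles; "dq": joint speeds; "tau": joint torques, N m; "tool_pos": TCP position; "tcp_rot": TCP orientation; "wrist_force": force on the tool from outside, world axes, zero at the start; "ft_torque": the same for the moment, N m; "gripper_width": finger opening in m; "grasp_force": force on a finger pad.
Only numpy, scipy, OpenCV 4.12 (cv2) and the standard library are available. Lean on these libraries where they do the work, as an engineer would, in place of code of your own. Each camera call takes 0.05 s, during which the arm holds its last target. There are 200 camera calls.

### The job

Take the white felt polishing wheel by its brass hub out of the grey tray and slide it, upright, down over the upright spindle of the green polishing unit. Feel for the red drive key by turning the wheel until its slots drop over the key and the wheel sits fully home on the dark flange, then let go. Lower it gently rather than dropping it, and leave the blue wheel and everything else on the bench where it is.

Things in the scene. Friction and masses are not known exactly. Their poses are not given: they have to be found in the camera images.
- felt_wheel: White felt disc, 90 mm across, on a brass hub with a 26.8 mm through bore; 53 mm tall, about 0.2 kg. Origin on the bore axis at the very underside, z up. From there up: brass foot 0-9 mm (57 mm across corners), felt 9-23 mm, hub 23-53 mm. The foot has four radial slots 9.5 mm wide, 9 mm deep, open below, along the wheel's +x, +y, -x and -y.
- hub (a point): Middle of the felt wheel's grip, 40 mm above its underside on the bore axis, axes as the wheel's: an eight-sided brass hub 38 mm across flats, 30 mm high, flat faces square to the wheel's x axis and every 45 degrees from it.
- polisher: Green polishing unit, fixed, 170 x 170 mm, its top 65 mm above the bench, with the upright spindle at its middle. Origin at the underside centre.
- seat (a point): Fixed point on the spindle axis at the top face of the dark flange (68 mm across, 5 mm above the housing) on which the wheel must sit; z up. A red drive key, 40 mm long across the shaft, 6 mm wide, 7 mm high, lies on the flange. The spindle stopped at an arbitrary angle, so the key's direction is NOT given by this frame: find it by sight or touch. A wheel not over the key rests 7 mm too high.
- spindle_top (a point): Tip of the steel spindle shaft on its axis, 62 mm above the seat. The shaft is 24 mm in diameter, its last 6 mm tapered to 14 mm. A brake holds the spindle at about 0.3 N m.
- tray: Grey tray, 150 x 290 mm, 25 mm high, fixed, floor 5 mm thick; the two wheels stand in it 136 mm apart. Origin under its centre.
- blue_wheel: Other wheel, leave alone: blue disc 84 mm across with a dark steel hub, 48 mm tall, no slots. Origin at the underside centre.
- polish_bar: Bystander: red-brown bar of polishing compound, 90 x 40 x 30 mm. Origin at the underside centre.
- jar: Bystander: jar, 60 mm across, 75 mm tall. Origin at the underside centre.
- brush: Bystander: hand brush lying on the bench.
- screwdriver: Bystander: screwdriver lying on the bench.
- brooch: Bystander: flower brooch of five leaves, about 110 mm across, 8 mm thick. Origin at the underside centre.
- bead_cup: Bystander: white bowl, 70 mm across, 50 mm tall. Origin at the underside centre.
Not all that is in view belongs to the job. Leave any brown, pink or turquoise look-alike of the felt_wheel alone.

How it is judged:
By the outcome, as a careful person would: the job done as asked, in the order asked, and still so for the second after the job is handed in, with the robot touching nothing.
It also fails if it takes over 54 s, if anything falls off the work surface, if the arm or the gripper's body presses on something with over 40 N, if the wrist force passes 120 N, or if a joint passes its speed limit or range.

## Working session

There is one attempt and no reset: what is moved stays moved. The work goes in short steps, each a Python script; the robot and the scene stay as the last script left them, time stands still between calls to the robot, and variables do not carry over. Pictures are saved under pics/ and viewed, at most 10 in all, crops included, and the job is handed in when it is done.

```bash
mkdir -p pics; cat > h.py <<'E'
import numpy as np, cv2
from rig import r
def snap(c):
    m=r.camera_model(c); im,d=r.read_camera(c); return im,d,m
def save(n,im): cv2.imwrite('pics/'+n,im[...,::-1])
def w2c(m):
    return cv2.Rodrigues(np.array(m['rvec'],float))[0],np.array(m['tvec'],float).reshape(3)
def ray(m,u,v,fish=False):
    K=np.array(m['mtx']);x=(u-K[0,2])/K[0,0];y=(v-K[1,2])/K[1,1]
    if fish:
        t=np.hypot(x,y); s=np.sin(t)/max(t,1e-9); d=np.array([x*s,y*s,np.cos(t)])
    else: d=np.array([x,y,1.])
    R,t=w2c(m); return -R.T@t, R.T@d   # origin, dir (dir has z=1 for pinhole)
def at_z(m,u,v,z,fish=False):
    o,d=ray(m,u,v,fish); return o+d*(z-o[2])/d[2]
def proj(m,P,fish=False):
    R,t=w2c(m);p=(np.atleast_2d(P)@R.T)+t;K=np.array(m['mtx'])
    if fish:
        rr=np.hypot(p[:,0],p[:,1]);th=np.arctan2(rr,p[:,2]);q=p[:,:2]/rr[:,None]*th[:,None]
    else: q=p[:,:2]/p[:,2:]
    return q*[K[0,0],K[1,1]]+K[:2,2]
E
python3 - <<'E'
from h import *
ims=[]
for c in ('top','side'):
    im,d,m=snap(c); save(c+'.png',im); np.savez(c+'.npz',im=im,d=d,**m)
    print(c,np.round(m['mtx'],1).tolist(),(-w2c(m)[0].T@w2c(m)[1]).round(3), (d>0).mean())
    for t in ('felt_wheel','hub','polisher','spindle_top','blue_wheel','tray'):
        print(t,[(np.round(x['extent']).tolist(),round(x['conf'],2)) for x in r.search_frame(c,t)][:4])
print(r.get_obs())
E
```

```text
top [[607.8, 0.0, 322.7], [0.0, 607.8, 249.3], [0.0, 0.0, 1.0]] [4.540e-01 1.000e-03 1.574e+00] 0.9959505208333334
felt_wheel [([469.0, 154.0, 502.0, 190.0], 0.98), ([381.0, 319.0, 420.0, 360.0], 0.95), ([361.0, 253.0, 395.0, 286.0], 0.88), ([195.0, 220.0, 273.0, 302.0], 0.66)]
hub [([360.0, 250.0, 393.0, 285.0], 0.91), ([465.0, 155.0, 500.0, 192.0], 0.9), ([295.0, 253.0, 329.0, 287.0], 0.7), ([380.0, 321.0, 417.0, 356.0], 0.58)]
polisher [([194.0, 220.0, 271.0, 298.0], 0.77), ([299.0, 169.0, 336.0, 192.0], 0.66), ([180.0, 165.0, 251.0, 175.0], 0.37)]
spindle_top [([193.0, 220.0, 273.0, 299.0], 0.89)]
blue_wheel [([417.0, 252.0, 447.0, 284.0], 0.74), ([302.0, 169.0, 337.0, 189.0], 0.3)]
tray [([341.0, 230.0, 464.0, 305.0], 0.59), ([179.0, 168.0, 252.0, 176.0], 0.33)]
side [[573.9, 0.0, 321.1], [0.0, 573.9, 243.3], [0.0, 0.0, 1.0]] [ 0.489 -1.163  1.191] 0.996025390625
felt_wheel [([287.0, 291.0, 321.0, 319.0], 0.87), ([222.0, 304.0, 256.0, 338.0], 0.77), ([290.0, 251.0, 323.0, 276.0], 0.69), ([248.0, 242.0, 284.0, 266.0], 0.57)]
hub [([390.0, 379.0, 424.0, 418.0], 0.97), ([288.0, 288
[... 264 characters left out ...]
e': 0.7, 'qpos': array([1.01623242e+00, 4.79505871e-02, 9.92537292e-02, 1.62196962e+00,
       3.03209499e-05, 1.44296789e+00]), 'dq': array([-3.54987681e-05,  1.82864958e-04,  8.95095462e-04,  1.72080106e-03,
        2.33932433e-03, -3.13118583e-04]), 'tau': array([-1.47117931e-03, -3.38501179e+01,  3.20055270e+01,  5.24777533e-04,
       -2.84589432e-04,  5.04251275e-06]), 'tool_pos': array([0.21732799, 0.47793241, 0.24836427]), 'tcp_rot': array([2.11752463e-01, 9.77323329e-01, 6.62542633e-05, 7.43792414e-06]), 'wrist_force': array([-0.14391364, -0.61972731, -0.52635078]), 'ft_torque': array([-0.03469163, -0.00354185, -0.01040775]), 'grasp_force': 0.0, 'gripper_width': 0.08507990073122998}
```

View pics/top.png

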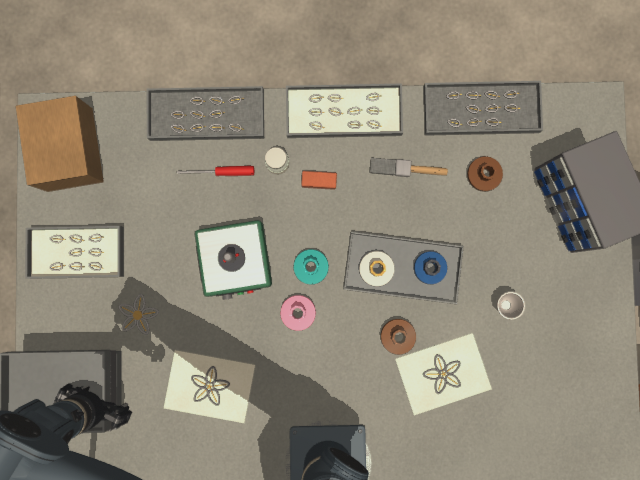

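View pics/side.png

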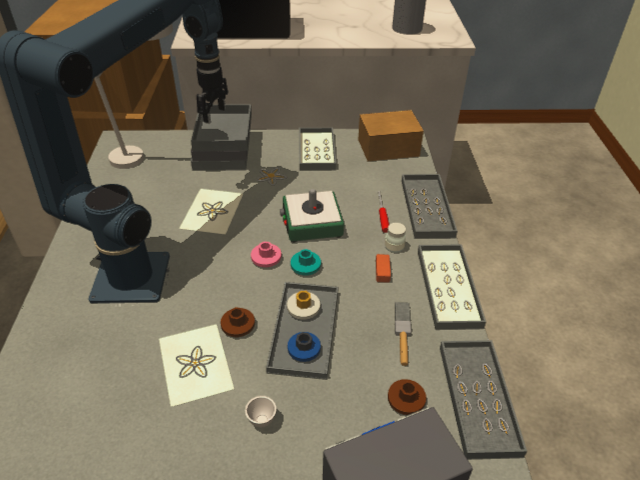

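The top view shows the white felt wheel at (377,267), the blue wheel at (431,267) and the polisher at (232,258). The pink, turquoise and brown wheels are decoys. In the side view the felt hub is at (304,299) and the spindle tip at (312,192). Next I'll triangulate roughly and move the wrist camera over the wheel.

```bash
python3 - <<'E'
from h import *
from scipy.spatial.transform import Rotation as Ro
T=np.load('top.npz');S=np.load('side.npz')
def tri(a,b):
    o1,d1=ray(T,*a);o2,d2=ray(S,*b);A=np.stack([d1,-d2],1);s=np.linalg.lstsq(A,o2-o1,rcond=None)[0]
    p,q=o1+d1*s[0],o2+d2*s[1];return ((p+q)/2).round(4),np.linalg.norm(p-q).round(4)
hubp=tri((377,268),(303.5,294))
sp=tri((231,258),(312,191));print('hub top',hubp,'spindle top',sp)
for u,v in ((377,258),(377,280)): print(T['d'][v,u])
f=lambda yaw:(Ro.from_euler('z',yaw)*Ro.from_euler('x',np.pi)).as_quat()
x,y=hubp[0][:2]
o=r.get_obs();print(Ro.from_quat(o['tcp_rot']).as_matrix().round(2).tolist())
m=r.camera_model('wrist');R,t=w2c(m);print('cam rel tcp',-R.T@t-o['tool_pos'],'axis',R[2],np.round(m['mtx'],1).tolist())
for yaw in (0,np.pi/2,-np.pi/2,np.pi): print(yaw,r.solve_ik([x,y,.2],f(yaw)))
E
```

```text
hub top (array([ 0.4939, -0.1318,  0.0595]), np.float64(0.004)) spindle top (array([0.5235, 0.2204, 0.1327]), np.float64(0.0054))
1.5470598
1.5451155
[[-0.91, 0.41, 0.0], [0.41, 0.91, 0.0], [0.0, 0.0, -1.0]]
cam rel tcp [-0.07699084  0.03394548  0.12622724] axis [ 0.29675812 -0.13483829 -0.94538524] [[371.6, 0.0, 319.8], [0.0, 371.6, 239.6], [0.0, 0.0, 1.0]]
0 [-0.39202811  0.0061303  -0.03946838  1.52519765  0.          2.74956454]
1.5707963267948966 [-0.39202811  0.0061303  -0.03946838  1.52519765  0.          1.17876822]
-1.5707963267948966 [-0.39202811  0.0061303  -0.03946838  1.52519765  0.         -1.96282444]
3.141592653589793 [-0.39202811  0.0061303  -0.03946838  1.52519765  0.         -0.39202811]
```

```bash
cat >> h.py <<'E'
from scipy.spatial.transform import Rotation as Ro
f=lambda yaw:(Ro.from_euler('z',yaw)*Ro.from_euler('x',np.pi)).as_quat()
E
python3 - <<'E'
from h import *
def look(n,p,t):
    r.reach(p,f(np.pi)); r.dwell(.2); im,d,m=snap('wrist'); np.savez(n+'.npz',im=im,d=d,**m)
    print(n,[(np.round(x['extent']).tolist(),round(x['conf'],2)) for x in r.search_frame('wrist',t)][:3]); return im,m
a,m=look('p1',[.5235,.2204,.27],'spindle_top')
print(proj(m,[[.5235,.2204,.132],[.5235,.2204,.07]],True).round())
look('p2',[.56,.19,.27],'spindle_top')
look('w2',[.53,-.10,.2],'hub')
b,m=look('w1',[.494,-.132,.2],'hub')
print(proj(m,[[.494,-.132,.058],[.494,-.132,.028]],True).round(),r.get_obs()['time'])
save('p1.png',a);save('w1.png',b)
E
```

```text
p1 [([229.0, 98.0, 420.0, 297.0], 0.96), ([0.0, 131.0, 96.0, 259.0], 0.67)]
[[320. 232.]
 [320. 211.]]
p2 [([263.0, 64.0, 453.0, 261.0], 0.89)]
w2 [([172.0, 1.0, 263.0, 27.0], 0.92), ([419.0, 132.0, 514.0, 232.0], 0.77), ([225.0, 119.0, 330.0, 228.0], 0.75)]
w1 [([454.0, 174.0, 537.0, 269.0], 0.96), ([494.0, 54.0, 578.0, 150.0], 0.95), ([262.0, 163.0, 366.0, 266.0], 0.85)]
[[320. 229.]
 [320. 218.]] 5.15
```

View pics/p1.png

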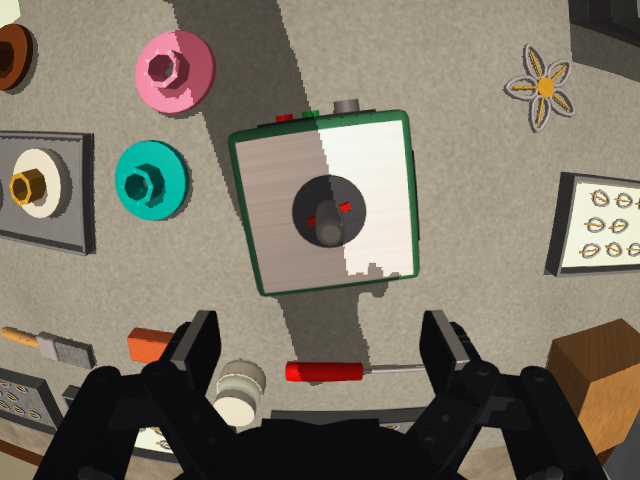

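View pics/w1.png

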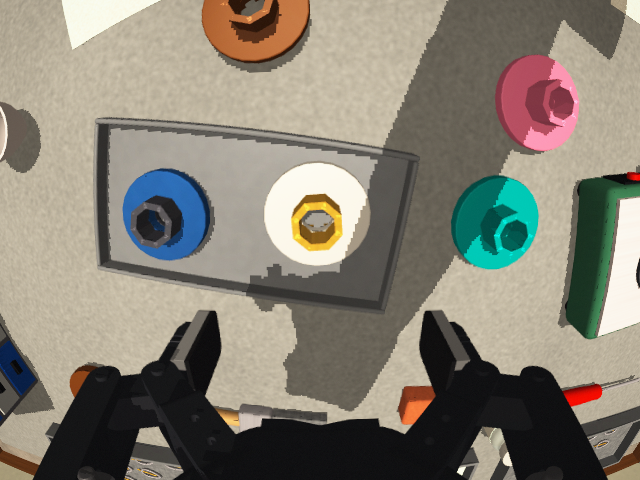

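The wrist view p1 shows the spindle tip at about (328,235), with red key ends at (312,221) and (346,207). View w1 shows the white felt centred at (317,214) and the brass hub ring at (317,222). I'll fit these with depth and colour from both wrist places.

```bash
cat > fit.py <<'E'
from h import *
def cloud(n):
    D=np.load(n+'.npz');v,u=np.mgrid[:480,:640];K=D['mtx']
    x=(u-K[0,2])/K[0,0];y=(v-K[1,2])/K[1,1];t=np.hypot(x,y);s=np.tan(t)/np.maximum(t,1e-9)
    z=D['d'];c=np.stack([x*s*z,y*s*z,z],-1);R,tt=w2c(D);return D['im'].astype(int),(c-tt)@R,D
def circ(P):
    A=np.c_[2*P,np.ones(len(P))];s=np.linalg.lstsq(A,(P**2).sum(1),rcond=None)[0];return s[:2],np.sqrt(s[2]+s[0]**2+s[1]**2)
def ring(P): # min enclosing circle
    c,rr=cv2.minEnclosingCircle(P.astype(np.float32)*1000);return np.round(np.array(c)/1000,4),round(rr,1)
E
python3 - <<'E'
from fit import *
for n in ('w1','w2'):
    im,P,D=cloud(n);near=np.hypot(P[...,0]-.494,P[...,1]+.132)<.06
    r_,g,b=im[...,0],im[...,1],im[...,2];yel=near&(r_-b>50)&(D['d']>0)
    z=P[...,2];zt=np.percentile(z[yel],97);top=yel&(z>zt-.004)
    felt=near&~yel&(z>.02)&(z<.035);fz=np.median(z[felt])
    print(n,'hubtop z',zt,'felt z',fz,'felt circ',ring(P[felt][:,:2]),'hubtop',ring(P[top][:,:2]),top.sum())
    q=P[top][:,:2];best=[]
    for a in np.radians(np.arange(0,45,1)):
        A=a+np.arange(8)*np.pi/4;pr=q@np.c_[np.cos(A),np.sin(A)].T;e=np.percentile(pr,99,axis=0)
        best.append((e.sum(),np.degrees(a),1000*(e[:4]+e[4:])))
    best.sort(key=lambda t:t[0]);print([x[1] for x in best[:5]],best[0][2].round(1))
    # pixel centroid for triangulation of hub top via mask hull
for n in ('p1','p2'):
    im,P,D=cloud(n);near=np.hypot(P[...,0]-.5235,P[...,1]-.2204)<.05
    z=P[...,2];r_,g,b=im[...,0],im[...,1],im[...,2]
    red=near&(r_-g>60)&(r_-b>60)&(z>.06)&(z<.09)
    q=P[red];ln=cv2.fitLine(q[:,:2].astype(np.float32),cv2.DIST_L2,0,1e-4,1e-4).ravel()
    print(n,'key z',np.median(q[:,2]),'dir',np.degrees(np.arctan2(ln[1],ln[0])),'mean',q.mean(0).round(4),red.sum(),'ends',q[np.argmin(q[:,1])].round(4),q[np.argmax(q[:,1])].round(4))
    tip=near&(z>.1);zt=np.percentile(z[tip],99);tp=P[tip&(z>zt-.002)];print(' tip z',zt,ring(tp[:,:2]),'shaft',[ (ring(P[near&(z>a)&(z<a+.01)][:,:2])) for a in (.08,.1,.115)])
    dark=near&(im.max(-1)<90)&(z>.062)&(z<.078);print(' flange',np.median(z[dark]),ring(P[dark][:,:2]))
E
```

```text
w1 hubtop z 0.059707643065740224 felt z 0.028470702260209032 felt circ (array([ 0.485 , -0.1342]), 51.7) hubtop (array([ 0.4912, -0.1233]), 36.4) 1136
[np.float64(5.0), np.float64(6.000000000000001), np.float64(4.0), np.float64(3.0000000000000004), np.float64(2.0)] [37.7 37.6 45.8 42.7]
w2 hubtop z 0.05975589145321876 felt z 0.02851867280524722 felt circ (array([ 0.4853, -0.1332]), 51.5) hubtop (array([ 0.5072, -0.1439]), 37.9) 1192
[np.float64(4.0), np.float64(3.0000000000000004), np.float64(5.0), np.float64(6.000000000000001), np.float64(7.0)] [38.1 37.1 37.8 37.8]
p1 key z 0.07732320336886303 dir -66.19339 mean [0.5228 0.2313 0.0769] 138 ends [0.5302 0.2099 0.0729] [0.5185 0.2481 0.078 ]
 tip z 0.3530452484534176 (array([0.5067, 0.2204]), 24.7) shaft [(array([0.5209, 0.2284]), 11.3), (array([0.5206, 0.2284]), 11.1), (array([0.5214, 0.2281]), 11.4)]
 flange 0.07055233793423231 (array([0.5253, 0.2286]), 34.8)
p2 key z 0.07723268561720058 dir -65.37922 mean [0.5245 0.228  0.0767] 144 ends [0.5306 0.2098 0.0795] [0.5155 0.2478 0.0694]
 tip z 0.3576669018876129 (array([0.5471, 0.2506]), 9.3) shaft [(array([0.522 , 0.2262]), 11.3), (array([0.5217, 0.2267]), 11.2), (array([0.5218, 0.2264]), 11.3)]
 flange 0.07060193059614739 (array([0.5247, 0.2282]), 33.9)
```

```bash
python3 - <<'E'
from fit import *
from scipy.optimize import least_squares
for n in ('w1','w2'):
    im,P,D=cloud(n);r_,g,b=im[...,0],im[...,1],im[...,2];z=P[...,2]
    near=np.hypot(P[...,0]-.49,P[...,1]+.131)<.052
    top=near&(r_-b>40)&(z>.056)&(z<.062);top=cv2.morphologyEx(top.astype(np.uint8),cv2.MORPH_OPEN,np.ones((2,2)))>0
    q=P[top][:,:2];res=[]
    for a in np.radians(np.arange(0,45,1)):
        A=a+np.arange(8)*np.pi/4;N=np.c_[np.cos(A),np.sin(A)];e=np.percentile(q@N.T,98.5,axis=0)
        c=((e[:4]-e[4:])/2)@N[:4]/2; res.append((e.sum(),np.degrees(a).round(),c.round(4),1000*(e[:4]+e[4:])))
    res.sort(key=lambda t:t[0]);print(n,[x[1] for x in res[:5]],res[0][2],res[0][3].round(1),np.median(P[top][:,2]))
    fe=near&(abs(z-.0285)<.003)&(r_-b<50)
    sat=(im.max(-1)-im.min(-1)); fe&=np.hypot(P[...,0]-res[0][2][0],P[...,1]-res[0][2][1])<.05
    cs=[c for c in cv2.findContours(fe.astype(np.uint8),cv2.RETR_EXTERNAL,cv2.CHAIN_APPROX_NONE)[0]];c=max(cs,key=cv2.contourArea)[:,0]
    B=P[c[:,1],c[:,0]][:,:2];print('  felt',circ(B),len(B))
for n in ('p1','p2'):
    im,P,D=cloud(n);z=P[...,2]
    for lo,hi in ((.079,.095),(.095,.11),(.11,.123)):
        k=(np.hypot(P[...,0]-.524,P[...,1]-.2284)<.02)&(z>lo)&(z<hi);q=P[k][:,:2]
        s=least_squares(lambda c:np.hypot(*(q-c).T)-.012,[.5245,.2284],loss='soft_l1',f_scale=.0005);print(n,lo,s.x.round(4),(np.abs(s.fun).mean()*1e3).round(2),len(q))
    k=(np.hypot(P[...,0]-.524,P[...,1]-.2284)<.02)&(z>.12)&(z<.14);print('  tip',np.percentile(z[k],95),P[k&(z>.1305)].mean(0))
    fl=(np.hypot(P[...,0]-.524,P[...,1]-.2284)<.045)&(im.max(-1)<110)&(abs(z-.0705)<.003)
    c=max(cv2.findContours(fl.astype(np.uint8),0,1)[0],key=cv2.contourArea)[:,0];B=P[c[:,1],c[:,0]][:,:2];B=B[np.hypot(*(B-[.5245,.2284]).T)>.029];print('  flange',circ(B))
E
```

```text
w1 [np.float64(43.0), np.float64(44.0), np.float64(41.0), np.float64(42.0), np.float64(0.0)] [ 0.497  -0.1324] [45.5 38.9 37.9 48.7] 0.058429850986711475
  felt (array([ 0.49167381, -0.13466453]), np.float64(0.044122294178280515)) 302
w2 [np.float64(9.0), np.float64(8.0), np.float64(7.0), np.float64(15.0), np.float64(10.0)] [ 0.4948 -0.1336] [43.9 38.5 37.1 38.8] 0.05850224186244282
  felt (array([ 0.49175603, -0.13469986]), np.float64(0.04418356810718033)) 308
p1 0.079 [0.5249 0.2288] 0.41 123
p1 0.095 [0.5249 0.2287] 0.19 112
p1 0.11 [0.5248 0.2287] 0.21 116
  tip 0.13315439793682943 [0.52401374 0.2286805  0.13216855]
  flange (array([0.52435638, 0.22846755]), np.float64(0.033322603438158224))
p2 0.079 [0.5252 0.2287] 0.49 96
p2 0.095 [0.525  0.2291] 0.19 84
p2 0.11 [0.5249 0.2291] 0.14 80
  tip 0.1332360590243857 [0.52408814 0.22837631 0.13222127]
  flange (array([0.52441192, 0.2284165 ]), np.float64(0.03317189025577991))
```

```bash
python3 - <<'E'
from fit import *
out=[]
for n in ('w1','w2'):
    D=np.load(n+'.npz');s=.00025;g=np.arange(-.05,.05,s)
    X=.492-g[:,None]+0*g;Y=-.1345-g[None]+0*g[:,None]  # up=+x, left=+y
    for z in (.0585,.0285):
        uv=proj(D,np.stack([X,Y,X*0+z],-1).reshape(-1,3),True).reshape(len(g),len(g),2).astype(np.float32)
        im=cv2.remap(D['im'],uv,None,cv2.INTER_LINEAR);c=len(g)//2
        if z>.05:
          a0=0
          t=np.radians(np.arange(8)*45+22.5+a0)
          cv2.polylines(im,[(c-np.c_[np.sin(t),np.cos(t)]*.0206/s).astype(np.int32)],True,(255,0,0),1)
        else: cv2.circle(im,(c,c),int(.045/s),(255,0,0),1)
        out.append(im)
o=np.vstack([np.hstack(out[:2]),np.hstack(out[2:])]);save('rect.png',cv2.resize(o,(600,600)))
E
```

```text
(no output)
```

View pics/rect.png

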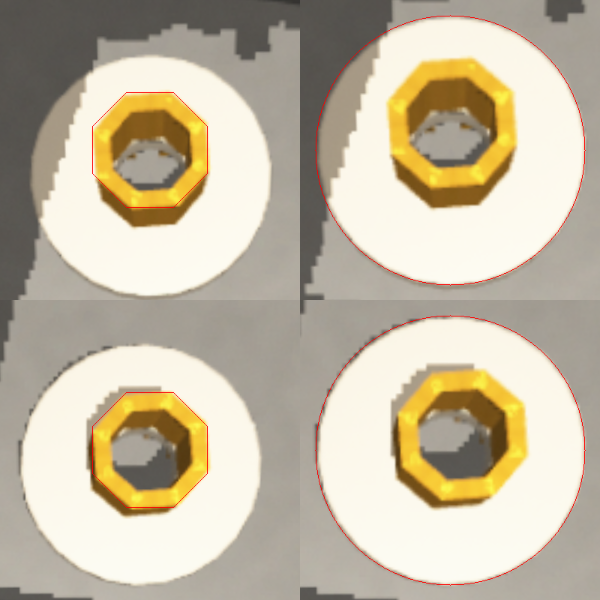

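The red outlines match the felt disc, so the wheel axis is at (0.492, −0.1345). The hub flats are turned about 4.5°. The spindle is at (0.5248, 0.2287) with its key at −66°. I'll pick now.

```bash
python3 - <<'E'
from h import *
yw=np.radians(184.5);x,y=.492,-.1345
r.reach([x,y,.13],f(yw))
print(r.movel([x,y,.048],v=.06,max_force=6),r.get_obs()['tool_pos'])
r.command_gripper(.03);o=r.get_obs();print(o['gripper_width'],o['grasp_force'],o['wrist_force'],o['tool_pos'])
r.movel([x,y,.11],v=.06)
r.movel([x,y,.21],v=.15);o=r.get_obs();print(o['gripper_width'],o['grasp_force'],o['wrist_force'],o['ft_torque'],o['time'])
r.movel([.5248,.2287,.21],f(np.radians(204)),v=.2)
r.dwell(.3)
im,d,m=snap('wrist');np.savez('c1.npz',im=im,d=d,**m);save('c1.png',im[60:360,120:520]);o=r.get_obs();print(o['tool_pos'],o['wrist_force'],o['time'])
E
```

```text
False [ 0.49243988 -0.1346704   0.04858677]
0.03681182930960495 61.002253415063024 [0.00655692 0.69306659 1.32970207] [ 0.49237187 -0.13457867  0.04836443]
0.0371097167783994 60.614539654925466 [-0.65039358 -1.16217248 -2.21274764] [ 0.0600294  -0.00024071 -0.06135365] 9.55
[0.52483063 0.2284288  0.21006665] [ 0.05240759  0.22165189 -2.04259256] 11.875
```

View pics/c1.png

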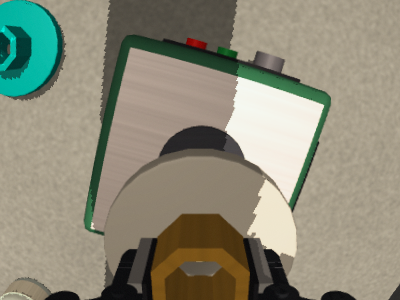

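The crop shows the wheel held level over the flange, with the hub at (200,260). Now a guarded insertion.

```bash
python3 - <<'E'
from h import *
p=[.5248,.2287]
def st(): 
    o=r.get_obs();print(o['tool_pos'].round(4),o['wrist_force'].round(2),o['ft_torque'].round(3),o['gripper_width'].round(4),round(o['time'],2))
print(r.movel(p+[.170],v=.04,max_force=6));st()
if r.get_obs()['tool_pos'][2]<.172:
    print(r.movel(p+[.124],v=.04,max_force=6));st()
    if r.get_obs()['tool_pos'][2]<.126: print(r.movel(p+[.112],v=.015,max_force=8));st()
E
```

```text
FalseTraceback (most recent call last):
  File "<stdin>", line 5, in <module>
  File "<stdin>", line 4, in st
AttributeError: 'float' object has no attribute 'round'
```

```bash
cat >> h.py <<'E'
def st(): 
    o=r.get_obs();print(o['tool_pos'].round(4),o['wrist_force'].round(2),o['ft_torque'].round(3),round(float(o['gripper_width']),4),round(o['time'],2));return o
E
python3 - <<'E'
from h import *
p=[.5248,.2287]
st();print(r.movel(p+[.124],v=.04,max_force=6));z=st()['tool_pos'][2]
if z<.126: print(r.movel(p+[.112],v=.015,max_force=8));st()
E
```

```text
[0.525  0.2288 0.1705] [ 0.13  0.71 -1.1 ] [ 0.004 -0.007  0.024] 0.0367 13.03
False
[0.5251 0.2288 0.1245] [-0.42  0.62 -0.58] [-0.017  0.055 -0.027] 0.0369 14.32
True
[0.5247 0.2287 0.1134] [-0.13  0.32  4.62] [-0.07  -0.011 -0.058] 0.037 15.07
```

It stopped at TCP z 0.1134, exactly the seated height (key contact would be 0.1204). I'll release, withdraw and check.

```bash
python3 - <<'E'
from fit import *
r.command_gripper(.085);st()
r.movel([.5248,.2287,.15],v=.06);r.movel([.5248,.2287,.27],v=.15);r.dwell(.3)
im,d,m=snap('wrist');np.savez('e1.npz',im=im,d=d,**m);save('e1.png',im);st()
im,P,D=cloud('e1');z=P[...,2];rr=np.hypot(P[...,0]-.5248,P[...,1]-.2287)
for a,b in ((.025,.032),(.032,.038),(.038,.044)):
    k=(rr>a)&(rr<b)&(z>.08)&(z<.12);q=P[k];print('felt z',np.median(z[k]),np.linalg.lstsq(np.c_[q[:,:2]-[.5248,.2287],np.ones(len(q))],q[:,2],rcond=None)[0].round(4))
k=(rr<.022)&(z>.11)&(z<.128);print('hub top',np.percentile(z[k],[50,90]))
E
```

```text
[0.5233 0.2283 0.1114] [0.39 0.38 0.08] [-0.014  0.017 -0.049] 0.085 15.6
[0.5245 0.2286 0.2694] [-0.25 -0.14 -0.07] [-0.02  -0.023  0.077] 0.0852 17.69
felt z 0.09351586360463451 [-0.0013 -0.0001  0.0935]
felt z 0.09354871512885601 [-0.001   0.0011  0.0935]
felt z 0.09348787904126424 [-0.0029 -0.0011  0.0935]
hub top [0.12335615 0.12557278]
```

View pics/e1.png

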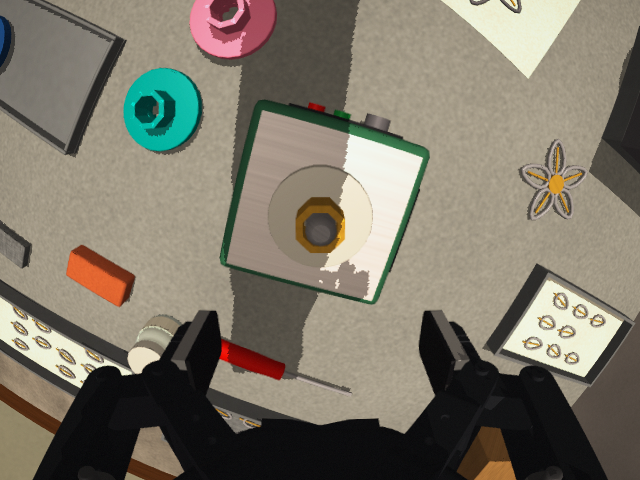

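The wheel sits level on the spindle at (320,225). Its felt top is at 0.0935 m, which matches fully home (0.070 + 0.023), and nothing else has moved.

```bash
python3 -c "
from rig import r
print(r.job_done())"
```

```text
the job is handed in; nothing more can be done
None
```

The felt wheel is fully home over the drive key on the polisher's flange and released; its slots lined up on the first lowering, so I did not turn the wheel to feel for the key. I left the blue wheel and everything else alone, and handed the job in at about 18 s.

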